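# Fetch strayed sachets with a grabber and pass them out to the customer

### The job

The customer's condiment sachets have slid into the gap under the low wire riser in front of the till: pull the red pass tray back to its near stop, take the grabber, and squeeze its orange bar to clamp each sachet in its jaws and drop all of them into the tray, never touching a sachet with your own fingers. Lay the grabber back along its black mat, then push the tray all the way to its far stop under the clear guard, and last ring the desk bell by pressing its knob right down. Do not push the things on the riser or the drinks can about.

Things in the scene. Friction and masses are not known exactly. Their poses are not given: they have to be found in the camera images.
- sachet_1_c (a point): centre of a red and white condiment sachet, a stiff pillow of 56 (own x) x 34 (own y) x 16 mm high, 14 g, lying flat on the counter in the gap under the riser, long side within 0.3 rad of the riser's x at first; this point is 8 mm above its underside. None where absent: then it does not count. Touch it with the grabber only
- sachet_2_c (a point): centre of a maroon and white condiment sachet, a stiff pillow of 56 (own x) x 34 (own y) x 16 mm high, 14 g, lying flat on the counter in the gap under the riser, long side within 0.3 rad of the riser's x at first; this point is 8 mm above its underside. None where absent: then it does not count. Touch it with the grabber only
- sachet_3_c (a point): centre of a blue and white condiment sachet, a stiff pillow of 56 (own x) x 34 (own y) x 16 mm high, 14 g, lying flat on the counter in the gap under the riser, long side within 0.3 rad of the riser's x at first; this point is 8 mm above its underside. None where absent: then it does not count. Touch it with the grabber only
- sachet_4_c (a point): centre of a red and white (second of this look) condiment sachet, a stiff pillow of 56 (own x) x 34 (own y) x 16 mm high, 14 g, lying flat on the counter in the gap under the riser, long side within 0.3 rad of the riser's x at first; this point is 8 mm above its underside. None where absent: then it does not count. Touch it with the grabber only
- till_riser: low wire riser (open steel-wire shelf) fixed on the counter in front of the till, 98 (x) x 450 (y) x 60 mm high; origin at the centre of its footprint. Gap under it 56 mm high, open at front and back, front edge at x = -49 mm, wire legs of 6 mm at its y ends. The till's foot, 23 mm high, and its overhanging screen stand close behind. Small things stand on it
- grabber_grip (a point): loose grabber (reacher), 0.14 kg, 265 mm long, on its side: middle of its hand grip, near its centre of mass, 15 mm above its underside. x axis along the shaft to the jaws, z up. The grip is 48 mm wide in y, 30 high: black handle on the -y side, orange squeeze bar on +y (x -40 to +30 mm). Pinch both from above, closing along y: lightly to hold it with jaws open, harder to close the jaws
- grabber_jaws (a point): same tool: the point midway between its jaw pads, 136 mm ahead of grabber_grip along x, 2 mm to -y, 3 mm lower. Orange jaws swing level on pivots 48 mm behind it; pads 36 mm long, 2 to 22 mm above the tool's underside. Clear width at the pads 64 mm released, 52 with the bar 4 mm in, 34 at 9 mm, 17 at the end; 92 mm over the backs released. Shaft 10 mm thick, 13 mm above the underside
- trigger_bar (a joint): travel of the grabber's squeeze bar towards the handle, m: 0 released (spring, 9 N), 0.014 fully in (12 N). It works both jaws, which clamp with a third of the squeeze beyond the spring; it stops near 0.009 on a sachet clamped square (less if askew) and reaches 0.014 on nothing
- jaw_left (a joint): swing of the grabber's left jaw, rad: 0 open, 0.5 shut on nothing, about 0.33 with a sachet held across its 34 mm; the right jaw mirrors it
- grabber_mat: black rubber mat fixed on the counter, 300 (x) x 90 (y) x 4 mm, where the grabber lies; origin at the centre of its underside
- pass_tray (a joint): position of the red pass tray on its rails, m: 0 at the near stop (loading end), 0.2 at the far stop under the clear guard by the service window; grows away from the robot along the rails. Friction about 2 N; it stays where it is left
- tray_knob (a point): middle of the black upright knob at the near end of the tray, 22 mm across, its top 13 mm above this point and 58 mm above the counter; pinch it from above. The tray's near wall stands 35 mm beyond it
- tray_floor (a point): centre of the upper side of the red tray's floor, 18.5 mm above the counter; x runs along the rails, away from the robot. Inside 142 (x) x 122 (y) mm, rim 30 mm above the floor. The knob lies at x = -110 mm of this frame
- pass_rail: fixed steel track of the tray, 400 (x) x 140 (y) x 4 mm, origin at the centre of its underside; a guard of clear plastic, 170 wide (y) and 104 mm high, covers x = +70 to +200 mm of this frame
- bell_top (a point): top of the push knob of the white desk bell (83 mm across, 58 mm high, fixed on the counter); press straight down
- desk_bell_button (a joint): travel of the bell's push knob, m: 0 up, 0.004 fully pressed; light spring
- salt: salt shaker, 40x40x81 mm, a bystander on the riser; origin at the centre of its underside
- sauce_cup_a: small black sauce cup, 51 across x 29 mm, a bystander on the riser; origin at the centre of its underside
- sauce_cup_b: second black sauce cup, 51 across x 29 mm, a bystander on the riser; origin at the centre of its underside
- soda_can: drinks can, 53 across x 134 mm, a bystander standing on the counter at the left; origin at the centre of its underside

How it is judged:
By the outcome, as a careful person would: the job done as asked, in the order asked, and still so for the second after the job is handed in, with the robot touching nothing.
Of sachet_1, sachet_2, sachet_3, sachet_4 only 3 to 4 are there at a start; the rules pass over those that are not, and their reading is None.
At some moment in a run one of sachet_1, sachet_2, sachet_3, sachet_4 may be knocked a few centimetres aside while the robot is not near it.
It also fails if it takes over 210 s, if anything falls off the work surface, if the arm or the gripper's body presses on something with over 40 N, if the wrist force passes 120 N, or if a joint passes its speed limit or range.

### The arm

A 6-joint arm with a two-finger parallel gripper is mounted at the origin on a cart in front of the work surface, level with it; the furniture and walls round the work are solid. World frame = base frame: x ahead of the robot, y to its left, z up, the work surface at z = 0. Lengths are in m, angles in rad, forces in N, time in s.
With the tool pointing down it reaches from about 0.35 to 0.975 m from the base axis. Payload 4.9 kg.
Tool frame: the origin (TCP) lies at the very end of the fingers, on their centre line; the grasp point (between the pads) lies 19 mm behind it; x points along the fingers, y is the direction in which the jaws open and shut, and the axes are right-handed (so a half turn about x gives the same grasp; the last joint's range is limited). The gripper opens to 85 mm and grips with 20 to 120 N. Pads are 22 mm wide; open, the fingers measure 114 mm over their backs; the gripper's body (76 mm by 85 mm) begins 54 mm behind the grasp point. The pads swing forward as they close: fully open they stand 13 mm farther back than shut.
Start: joints at [1.106, 0.053, 1.613, -0, 1.476, -0.119], TCP at [0.212, 0.588, 0.231] pointing down, gripper open.
Joint ranges: [-3.01, 3.01], [-1.01, 2.22], [0.06, 2.58], [-1.02, 4.17], [0.09, 2.62], [-3.14, 3.14]. Speed limits (rad/s): [2.57, 2.57, 3.14, 3.14, 3.14, 3.14].

### API

Orientations are given as a unit quaternion [w, x, y, z].
In Python, from plant import manip gives the robot as it stands.
- The arm moves only by the tool play_rows, never from a script. Its argument "plan" is a list of rows, each a list of 5 numbers: the shift along the tool's x, y, z in mm, then the turn about the tool's x in rad, then the closure, from -1 (fully open) to 1 (shut). A call has 1 to 8 rows; each row is the pose to reach, as a shift and turn from the pose commanded when the call began, along the tool's axes at that moment; what a row does not reach only later rows make up. A row lasts 1/8 s, in which the tool goes at most 62.5 mm and 10.7 degrees, less where a joint would pass 70% of its speed; a pose out of reach is approached as far as the arm can. A call with a gripper value outside its range is refused whole. The fingers move at their own pace and stop on an object; the grip force is fixed at half the most. Time passes only in rows, so rows that repeat a pose let the fingers close. It gives the time, the measured TCP pose, the force and the opening at its end, in the units of the state.
- manip.state(): the state, without advancing time (a new reading comes with each control period).
- manip.grab_frame(name): name is "side" or "top"; returns a dict with "img" (480x640x3 uint8, red, green, blue), "range_z" (480x640 float32, m along the optical axis (not along the pixel's ray), 0 where there is no reading), "fx", "fy", "cx", "cy" (pixels), "origin" and "rotation" of the camera in the world. Camera axes: x right, y up, looking along -z (the intrinsics and any distortion apply to the point x, -y, -z); pixel columns grow to the right and rows downward; lengths in m; the calibration is good to about 2 mm. A picture is of the moment at which its call begins.
- manip.job_done(): hands the job in, once; it reports no verdict.
The state is a dict: "time": time; "joint_pos": joint angles; "joint_vel": joint speeds; "joint_efforts": joint torques, N m; "tool_pos": TCP position; "tool_rot": TCP orientation; "contact_force": force on the tool from outside, world axes, zero at the start; "ft_torque": the same for the moment, N m; "gripper_width": opening from 0.0 (shut) to 1.0 (fully open).
Only numpy, scipy, OpenCV 4.12 (cv2) and the standard library are available. Lean on these libraries where they do the work, as an engineer would, in place of code of your own. Each camera call takes 0.05 s, during which the arm holds its last target. There are 200 camera calls.

## Working session

There is one attempt and no reset: what is moved stays moved. The work goes in short steps, Python scripts to look and compute and a tool call to move; the robot and the scene stay as the last step left them, time stands still between calls to the robot, and variables do not carry over. Pictures are saved under pics/ and viewed, about 12 in all and at most 16, crops included, and the job is handed in when it is done.

Besides the shell and the picture viewer there is one more tool, called after "Call:" as name([rows], argument=value, ...), one row to a line, values as JSON. play_rows: Moves the arm, as the interface text tells. Its arguments: {"type":"object","properties":{"plan":{"type":"array"}},"required":["plan"]}

```bash
mkdir -p pics; ls; cat > h.py <<'E'
import numpy as np, cv2
from plant import manip
def grab(n,save=None):
    f=manip.grab_frame(n)
    if save: cv2.imwrite('pics/'+save+'.png',cv2.cvtColor(f['img'],cv2.COLOR_RGB2BGR))
    return f
def ray(f,u,v):
    d=np.array([(u-f['cx'])/f['fx'],-(v-f['cy'])/f['fy'],-1.0]); return np.array(f['origin']),np.array(f['rotation'])@d
def onz(f,u,v,z):
    o,d=ray(f,u,v); return o+d*(z-o[2])/d[2]
def pt(f,u,v):
    o,d=ray(f,u,v); return o+d*f['range_z'][int(v),int(u)]
def proj(f,p):
    c=np.array(f['rotation']).T@(np.array(p)-np.array(f['origin'])); return f['cx']+f['fx']*c[0]/-c[2], f['cy']-f['fy']*c[1]/-c[2]
def cloud(f):
    v,u=np.mgrid[:480,:640]; z=f['range_z']
    d=np.stack([(u-f['cx'])/f['fx'],-(v-f['cy'])/f['fy'],-np.ones_like(z)],-1)*z[...,None]
    return d@np.array(f['rotation']).T+np.array(f['origin'])
E
python3 - <<'E'
from h import *
for n in('side','top'):
    f=grab(n,n+'0'); print(n,f['origin'],np.round(f['rotation'],3).tolist(),f['fx'],f['cx'],f['cy'],[k for k in f])
print(manip.state())
E
```

```text
pics
side [ 0.14934893 -1.18732525  1.11244855] [0.887, 0.43, -0.071, -0.154] 577.8219795241506 315.8743319365624 243.7024183075851 ['img', 'range_z', 'fx', 'fy', 'cx', 'cy', 'origin', 'rotation']
top [-0.123251    0.07004585  1.4956165 ] [-0.679, -0.161, 0.162, 0.698] 548.3847110982948 306.5989588748813 237.082426034837 ['img', 'range_z', 'fx', 'fy', 'cx', 'cy', 'origin', 'rotation']
{'time': 0.1, 'joint_pos': array([ 1.10599489e+00,  5.32990119e-02,  1.61414226e+00, -4.33902372e-05,
        1.47601432e+00, -1.19033078e-01]), 'joint_vel': array([-0.00036451, -0.00142794, -0.00214044, -0.00026034, -0.00030205,
       -0.00070508]), 'joint_efforts': array([-8.05556283e-05, -3.94904852e+01, -3.71362925e+01, -1.82242152e-04,
        3.87608714e-03, -7.99254337e-06]), 'tool_pos': array([0.21160128, 0.58749203, 0.23018952]), 'tool_rot': array([ 0.69639076,  0.12100284,  0.69674062, -0.12227319]), 'contact_force': array([0.33729855, 0.04738284, 0.43604988]), 'ft_torque': array([-0.02548645, -0.05561894,  0.01231097]), 'gripper_width': 1.0024311555468766}
```

View pics/side0.png

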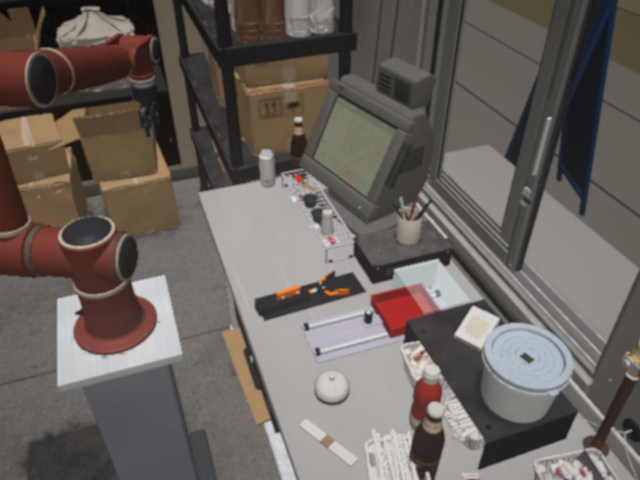

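View pics/top0.png

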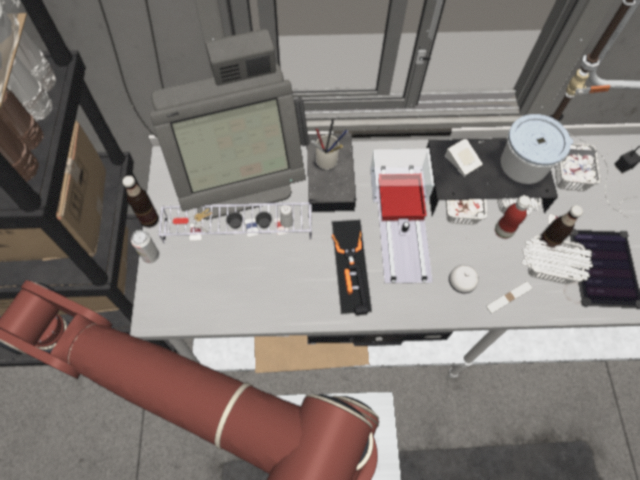

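The top view shows the riser at about (165-310, 205-240) with cups and salt on it. The grabber is on its mat at (350,265), the tray at (403,190) with its knob at (405,226), the bell at (463,278) and the can at (146,246). Next I'll take zoomed crops and measure.

```bash
python3 - <<'E'
from h import *
t=grab('top'); s=grab('side')
a=cv2.resize(t['img'][190:250,150:325],None,fx=4.5,fy=4.5,interpolation=cv2.INTER_CUBIC)
b=cv2.resize(s['img'][160:265,250:390],(787,590)[0:2],interpolation=cv2.INTER_CUBIC)
b=cv2.resize(b,(430,322))
g=cv2.resize(t['img'][215:320,325,:][:,None] if 0 else t['img'][215:318,328:440],None,fx=3.1,fy=3.1,interpolation=cv2.INTER_CUBIC)
W=np.zeros((600,800,3),np.uint8); W[:a.shape[0],:a.shape[1]]=a[:, :800]; W[272:272+322,:430]=b; W[272:272+g.shape[0],440:440+g.shape[1]]=g
cv2.imwrite('pics/z1.png',W[:,:,::-1])
C=cloud(t); hsv=cv2.cvtColor(t['img'],cv2.COLOR_RGB2HSV)
def comps(f,C,m,name,mina=8,box=None):
    if box: k=np.zeros_like(m); k[box[1]:box[3],box[0]:box[2]]=1; m=m*k
    n,l,st,c=cv2.connectedComponentsWithStats(m.astype(np.uint8))
    for i in range(1,n):
        if st[i,4]>=mina:
            P=C[l==i]; print(name,st[i].tolist(),'px',np.round(c[i],1),'med',np.round(np.median(P,0),3),'min',np.round(P.min(0),3),'max',np.round(P.max(0),3))
h,S,V=[hsv[...,i] for i in range(3)]
comps(t,C,(h>5)&(h<22)&(S>140)&(V>120),'orange',8,(325,215,375,320))
comps(t,C,(V<55),'black',60,(325,210,375,320))
comps(t,C,((h<6)|(h>172))&(S>150),'red',20,(365,140,445,240))
comps(t,C,((h<8)|(h>170))&(S>90),'red_s',4,(155,200,320,245))
comps(t,C,((h>100)&(h<130))&(S>90),'blue_s',4,(155,200,320,245))
comps(t,C,(V<60),'blk',6,(155,200,320,245))
comps(t,C,(V<60),'knob',6,(395,215,415,240))
comps(t,C,(V>185)&(S<40),'bell',60,(440,255,485,300))
B=(C[...,2]>0.03)&(C[...,2]<0.2)
comps(t,C,B,'bellz',60,(440,255,485,300)); comps(t,C,B,'can',60,(125,220,165,270)); comps(t,C,B,'riser',60,(155,195,320,245))
E
```

```text
Traceback (most recent call last):
  File "h.py", line 18, in cloud
    return d@np.array(f['rotation']).T+np.array(f['origin'])
           ~^~~~~~~~~~~~~~~~~~~~~~~~~~
ValueError: matmul: Input operand 1 has a mismatch in its core dimension 0, with gufunc signature (n?,k),(k,m?)->(n?,m?) (size 4 is different from 3)
```

View pics/z1.png

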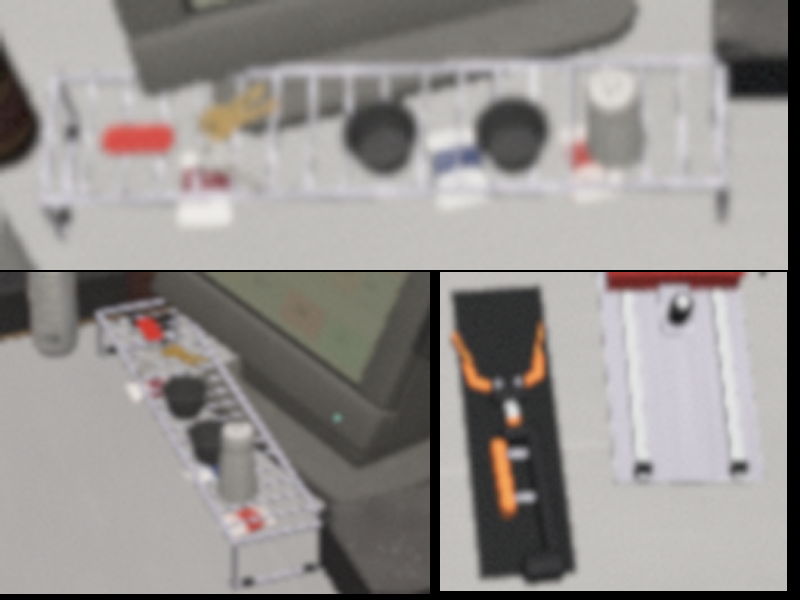

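```bash
cat >> h.py <<'E'
from scipy.spatial.transform import Rotation as Ro
_g=grab
def grab(n,save=None):
    f=_g(n,save); q=f['rotation']; f['rotation']=Ro.from_quat([q[1],q[2],q[3],q[0]]).as_matrix(); return f
def comps(f,C,m,name,mina=8,box=None):
    if box: k=np.zeros_like(m); k[box[1]:box[3],box[0]:box[2]]=1; m=m*k
    n,l,st,c=cv2.connectedComponentsWithStats(m.astype(np.uint8))
    for i in range(1,n):
        if st[i,4]>=mina:
            P=C[l==i]; print(name,st[i].tolist(),'px',np.round(c[i],1),'med',np.round(np.median(P,0),3),'min',np.round(P.min(0),3),'max',np.round(P.max(0),3))
E
python3 - <<'E'
from h import *
t=grab('top')
C=cloud(t); hsv=cv2.cvtColor(t['img'],cv2.COLOR_RGB2HSV)
h,S,V=[hsv[...,i] for i in range(3)]
comps(t,C,(h>5)&(h<22)&(S>140)&(V>120),'orange',8,(325,215,375,320))
comps(t,C,(V<55),'black',60,(325,210,375,320))
comps(t,C,((h<6)|(h>172))&(S>150),'red',20,(365,140,445,240))
comps(t,C,((h<8)|(h>170))&(S>90),'red_s',4,(155,200,320,245))
comps(t,C,((h>100)&(h<130))&(S>90),'blue_s',4,(155,200,320,245))
comps(t,C,(V<60),'blk',6,(155,200,320,245))
comps(t,C,(V<60),'knob',6,(395,215,415,240))
B=(C[...,2]>0.03)&(C[...,2]<0.2)
comps(t,C,B,'bellz',60,(440,255,485,300)); comps(t,C,B,'can',60,(125,220,165,270)); comps(t,C,B,'riser',60,(155,195,320,245))
print('cnt',np.round(C[300,200],3),np.round(C[300,500],3))
# pixel features on known planes
P=lambda u,v,z:np.round(onz(t,u,v,z),3)
T=lambda x,y:(150+x/4.5,190+y/4.5)
G=lambda x,y:(328+(x-440)/3.1,215+(y-272)/3.1)
for n,p,z in [('riserFL',T(45,203),.058),('riserBL',T(55,80),.058),('riserBR',T(722,65),.058),('riserFR',T(728,185),.058),
 ('maroon white near L',T(178,225),.012),('maroon white near R',T(232,225),.012),('blue near L',T(438,205),.012),('blue near R',T(485,203),.012),
 ('red near L',T(575,198),.012),('mat nl',G(482,578),.004),('mat nr',G(575,570),.004),('mat fl',G(453,290),.004),('mat fr',G(540,287),.004),
 ('jawtipL',G(455,332),.02),('jawtipR',G(541,325),.02),('bar near',G(510,515),.02),('bar far',G(497,438),.02),
 ('rail nl',G(615,483),.004),('rail nr',G(762,480),.004),('knob',G(681,300),.058)]: print(n,P(*p,z))
E
```

```text
orange [356, 234, 6, 18, 63] px [358.8 244.2] med [ 0.581 -0.1    0.02 ] min [ 0.559 -0.108 -0.001] max [ 0.614 -0.089  0.034]
orange [333, 236, 11, 18, 69] px [338.  246.5] med [ 0.575 -0.036  0.02 ] min [ 0.551 -0.052 -0.002] max [ 0.608 -0.023  0.034]
orange [344, 269, 9, 24, 124] px [347.8 280.4] med [ 0.462 -0.058  0.032] min [ 0.427 -0.071 -0.   ] max [ 0.51  -0.05   0.048]
black [334, 222, 26, 28, 535] px [346.8 233.4] med [ 0.628 -0.067  0.005] min [-0.123 -0.105 -0.005] max [0.667 0.07  1.496]
black [337, 251, 33, 63, 1131] px [353.6 284.5] med [ 0.448 -0.081  0.006] min [-0.123 -0.117 -0.006] max [0.565 0.07  1.496]
red [381, 187, 44, 32, 1308] px [402.2 202.2] med [ 0.72  -0.243  0.021] min [-0.123 -0.302  0.009] max [0.781 0.07  1.496]
red_s [173, 218, 15, 6, 84] px [180.2 220.5] med [0.653 0.43  0.064] min [0.642 0.408 0.056] max [0.663 0.451 0.072]
red_s [278, 223, 3, 3, 8] px [278.9 224.1] med [0.658 0.139 0.015] min [0.655 0.136 0.012] max [0.664 0.142 0.019]
blk [312, 203, 8, 8, 58] px [315.9 206.4] med [0.699 0.025 0.047] min [0.694 0.016 0.018] max [0.703 0.037 0.0
[... 922 characters left out ...]
 0.03 ] max [0.735 0.494 0.18 ]
cnt [0.425 0.368 0.002] [ 0.398 -0.492  0.009]
riserFL [0.609 0.486 0.058]
riserBL [0.701 0.488 0.058]
riserBR [0.7   0.042 0.058]
riserFR [0.61  0.041 0.058]
maroon white near L [0.613 0.409 0.012]
maroon white near R [0.612 0.373 0.012]
blue near L [0.624 0.235 0.012]
blue near R [0.624 0.204 0.012]
red near L [0.626 0.143 0.012]
mat nl [ 0.372 -0.037  0.004]
mat nr [ 0.377 -0.123  0.004]
mat fl [ 0.671 -0.024  0.004]
mat fr [ 0.672 -0.111  0.004]
jawtipL [ 0.616 -0.023  0.02 ]
jawtipR [ 0.621 -0.107  0.02 ]
bar near [ 0.426 -0.065  0.02 ]
bar far [ 0.503 -0.057  0.02 ]
rail nl [ 0.461 -0.167  0.004]
rail nr [ 0.46  -0.305  0.004]
knob [ 0.625 -0.238  0.058]
```

```bash
cat >> h.py <<'E'
def goto(x,y,z,yaw=None,s=None):
    """shift (mm, tool axes) and turn from the present pose to TCP x,y,z with tool y axis at world angle 90deg+yaw (mod pi)"""
    s=s or manip.state(); q=s['tool_rot']; R=Ro.from_quat([q[1],q[2],q[3],q[0]]).as_matrix()
    d=R.T@(np.array([x,y,z])-s['tool_pos'])*1000
    a=np.arctan2(R[1,1],R[0,1]); turn=0
    if yaw is not None: turn=-((yaw+np.pi/2-a+np.pi/2)%np.pi-np.pi/2)   # tool x is down
    n=max(np.abs(np.linalg.norm(d))/62.5,abs(turn)/.18)
    print('shift',np.round(d,1),'turn',round(turn,3),'rows>=',round(n,1),'| tcp',np.round(s['tool_pos'],4),'yaw',round((a)%np.pi-np.pi/2,3),'j6',round(s['joint_pos'][5],2),'w',round(s['gripper_width']*85,1),'F',np.round(s['contact_force'],1),'t',round(s['time'],2),'Rx',np.round(R[:,0],3),'Ry',np.round(R[:,1],2))
E
python3 -c "
from h import *
goto(.616,-.236,.2,0); goto(.616,-.236,.03,0)"
```

```text
shift [  31.3 -637.9  659.6] turn -0.346 rows>= 14.7 | tcp [0.2117 0.5877 0.2307] yaw -0.346 j6 -0.12 w 85.2 F [ 0.7 -0.3  0.2] t 0.25 Rx [-0.    -0.001 -1.   ] Ry [ 0.34  0.94 -0.  ]
shift [ 201.3 -637.7  659.6] turn -0.346 rows>= 15.0 | tcp [0.2117 0.5877 0.2307] yaw -0.346 j6 -0.12 w 85.2 F [ 0.7 -0.3  0.2] t 0.25 Rx [-0.    -0.001 -1.   ] Ry [ 0.34  0.94 -0.  ]
```

Call:
play_rows([
  [0,-40,41,-0.05,-1],
  [0,-80,82,-0.1,-1],
  [0,-120,124,-0.15,-1],
  [0,-160,165,-0.2,-1],
  [0,-200,206,-0.25,-1],
  [0,-240,248,-0.3,-1],
  [0,-280,289,-0.346,-1],
  [0,-320,330,-0.346,-1],
])

```text
time: 1.25
tool_pos: [0.4143, 0.1734, 0.2315]
tool_rot: [0.707, -0.0, 0.707, 0.0]
contact_force: [0.2, -0.0, -0.7]
gripper_width: 1.0
```

```bash
python3 -c "
from h import *
goto(.616,-.236,.1,0)"
```

```text
shift [ 131.6 -409.5  201.3] turn 0.001 rows>= 7.6 | tcp [0.4143 0.1734 0.2315] yaw 0.001 j6 -1.34 w 85.0 F [ 0.2 -0.  -0.7] t 1.25 Rx [ 0.001  0.    -1.   ] Ry [-0.  1.  0.]
```

Call:
play_rows([
  [0,-55,27,0,-1],
  [0,-110,54,0,-1],
  [20,-165,81,0,-1],
  [40,-220,108,0,-1],
  [60,-275,135,0,-1],
  [90,-330,162,0,-1],
  [120,-375,185,0,-1],
  [130,-410,200,0,-1],
])

```text
time: 2.25
tool_pos: [0.6133, -0.2363, 0.0984]
tool_rot: [0.706, 0.001, 0.708, 0.0]
contact_force: [0.2, 0.6, 0.1]
gripper_width: 0.996
```

```bash
python3 - <<'E'
from h import *
goto(.616,-.236,.03,0)
t=grab('top'); 
s=grab('side'); 
hs=cv2.cvtColor(s['img'],cv2.COLOR_RGB2HSV)
a=cv2.resize(s['img'][270:370,300:440],(800,571),interpolation=cv2.INTER_CUBIC)
cv2.imwrite('pics/z2.png',a[:,:,::-1])
for z in(.03,.045,.058): print(z,proj(s,(.616,-.236,z)))
E
```

```text
shift [68.4  0.2  2.9] turn -0.001 rows>= 1.1 | tcp [ 0.6133 -0.2363  0.0984] yaw -0.001 j6 -2.05 w 84.6 F [0.2 0.6 0.1] t 2.25 Rx [-0.003  0.002 -1.   ] Ry [0. 1. 0.]
0.03 (np.float64(365.4136821140786), np.float64(319.2153027913504))
0.045 (np.float64(365.69129809328166), np.float64(315.11684543077274))
0.058 (np.float64(365.93472366151093), np.float64(311.52314266652223))
```

View pics/z2.png

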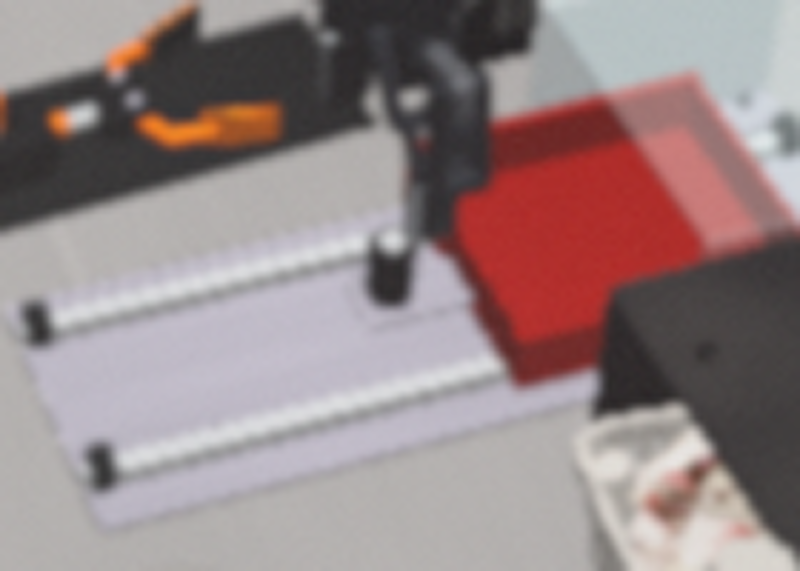

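Call:
play_rows([
  [0,0,9,0,-1],
  [35,0,9,0,-1],
  [66,0,9,0,-1],
  [66,0,9,0,1],
  [66,0,9,0,1],
  [66,0,9,0,1],
  [66,0,9,0,1],
])

```text
time: 3.22
tool_pos: [0.6244, -0.2378, 0.0383]
tool_rot: [0.708, -0.003, 0.706, -0.002]
contact_force: [-1.7, -6.8, 3.1]
gripper_width: 0.232
```

Call:
play_rows([
  [0,0,-25,0,1],
  [0,0,-50,0,1],
  [0,0,-75,0,1],
  [0,0,-95,0,1],
  [0,0,-110,0,1],
  [0,0,-120,0,1],
  [0,0,-126,0,1],
])

```text
time: 4.1
tool_pos: [0.4988, -0.2365, 0.0383]
tool_rot: [0.709, -0.001, 0.705, -0.001]
contact_force: [2.4, -1.4, 6.0]
gripper_width: 0.233
```

Call:
play_rows([
  [-2,0,-5,0,1],
  [-2,0,-10,0,1],
  [-2,0,-15,0,1],
  [-2,0,-20,0,1],
  [-2,0,-20,0,1],
])

```text
time: 4.72
tool_pos: [0.4771, -0.2362, 0.0383]
tool_rot: [0.707, -0.001, 0.707, -0.001]
contact_force: [-1.0, -5.4, 3.0]
gripper_width: 0.228
```

Call:
play_rows([
  [0,0,-3,0,1],
  [0,0,-6,0,1],
  [0,0,-9,0,1],
  [0,0,-12,0,1],
  [0,0,-12,0,1],
])

```text
time: 5.35
tool_pos: [0.4654, -0.2361, 0.0383]
tool_rot: [0.708, -0.001, 0.707, -0.001]
contact_force: [0.9, -5.1, 3.2]
gripper_width: 0.229
```

Call:
play_rows([
  [0,0,-3,0,1],
  [0,0,-6,0,1],
  [0,0,-9,0,1],
  [0,0,-12,0,1],
  [0,0,-12,0,1],
])

```text
time: 5.98
tool_pos: [0.4535, -0.236, 0.0383]
tool_rot: [0.708, -0.001, 0.707, -0.001]
contact_force: [1.0, -4.4, 3.5]
gripper_width: 0.23
```

Still sliding freely, so I'll check that the tray is following the gripper.

```bash
python3 - <<'E'
from h import *
s=grab('side')
a=cv2.resize(s['img'][270:370,280:420],(800,571),interpolation=cv2.INTER_CUBIC)
cv2.imwrite('pics/z3.png',a[:,:,::-1])
E
```

```text
(no output)
```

View pics/z3.png

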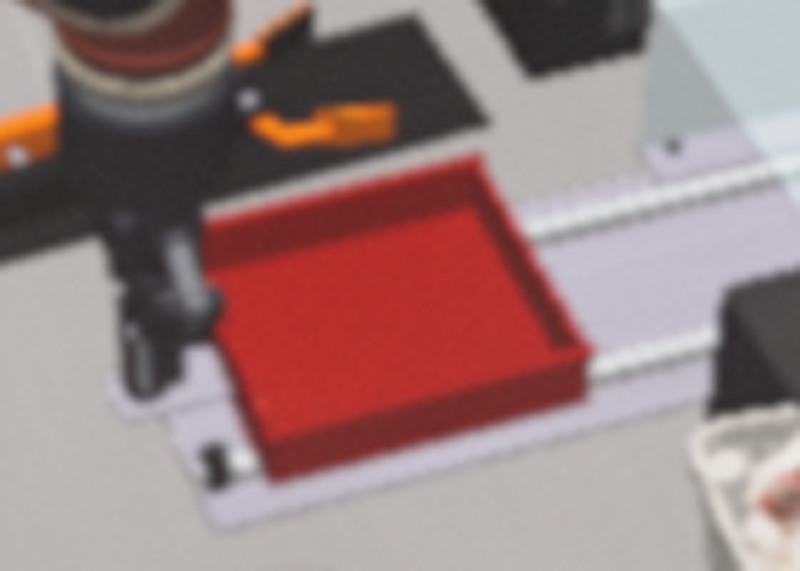

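The tray is following. Its near wall is still about 10 mm short of the black end stops at crop (215,465).

Call:
play_rows([
  [0,0,-3,0,1],
  [0,0,-6,0,1],
  [0,0,-9,0,1],
  [0,0,-12,0,1],
  [0,0,-15,0,1],
  [0,0,-15,0,1],
])

```text
time: 6.78
tool_pos: [0.4517, -0.2361, 0.0388]
tool_rot: [0.72, -0.001, 0.694, -0.003]
contact_force: [58.0, -5.2, -37.8]
gripper_width: 0.231
```

Force rose sharply, so the tray is at the near stop (knob at about x 0.452). I'll ease off and release.

Call:
play_rows([
  [0,0,7,0,1],
  [0,0,13,0,1],
  [0,0,13,0,-1],
  [0,0,13,0,-1],
  [-30,0,13,0,-1],
  [-80,0,13,0,-1],
  [-90,0,13,0,-1],
])

```text
time: 7.65
tool_pos: [0.4522, -0.2357, 0.1308]
tool_rot: [0.709, -0.001, 0.705, -0.001]
contact_force: [0.2, -1.6, -0.8]
gripper_width: 1.002
```

```bash
python3 - <<'E'
from h import *
goto(.467,-.077,.13,.1)
E
```

```text
shift [  0.5 158.7  14.8] turn -0.1 rows>= 2.5 | tcp [ 0.4522 -0.2357  0.1308] yaw 0.0 j6 -2.2 w 85.2 F [ 0.2 -1.6 -0.8] t 7.65 Rx [ 0.005 -0.003 -1.   ] Ry [-0.  1. -0.]
```

```bash
python3 - <<'E'
from h import *
t=grab('top'); s=grab('side')
t0=cv2.imread('pics/top0.png')[:,:,::-1]
hsv=cv2.cvtColor(np.ascontiguousarray(t0),cv2.COLOR_RGB2HSV); h,S,V=[hsv[...,i] for i in range(3)]
m=((h>5)&(h<22)&(S>130)&(V>110)).astype(np.uint8); m[:215]=0;m[320:]=0;m[:,:325]=0;m[:,375:]=0
n,l,st,c=cv2.connectedComponentsWithStats(m)
for i in range(1,n):
    if st[i,4]<20: continue
    v,u=np.nonzero(l==i); P=np.array([onz(t,a,b,.022 if st[i,4]<100 else .032)[:2] for a,b in zip(u,v)])
    r=cv2.minAreaRect((P*1000).astype(np.float32)); w,V_=np.linalg.eigh(np.cov(P.T)); a=V_[:,1]*np.sign(V_[0,1])
    print('c',np.round(P.mean(0),4),'rect',np.round(r[0],0),np.round(r[1],0),'ang',round(np.arctan2(a[1],a[0]),3),'x',np.round([P[:,0].min(),P[:,0].max()],3))
a=cv2.resize(t['img'][215:318,325:425],(580,597),interpolation=cv2.INTER_CUBIC); cv2.imwrite('pics/z4.png',a[:,:,::-1])
E
```

```text
c [ 0.5821 -0.0985] rect [ 586. -101.] [17. 61.] ang -0.204 x [0.558 0.618]
c [ 0.5759 -0.0357] rect [580. -32.] [66. 20.] ang 0.373 x [0.553 0.613]
c [ 0.4614 -0.0584] rect [462. -59.] [77. 17.] ang 0.09 x [0.423 0.5  ]
```

View pics/z4.png

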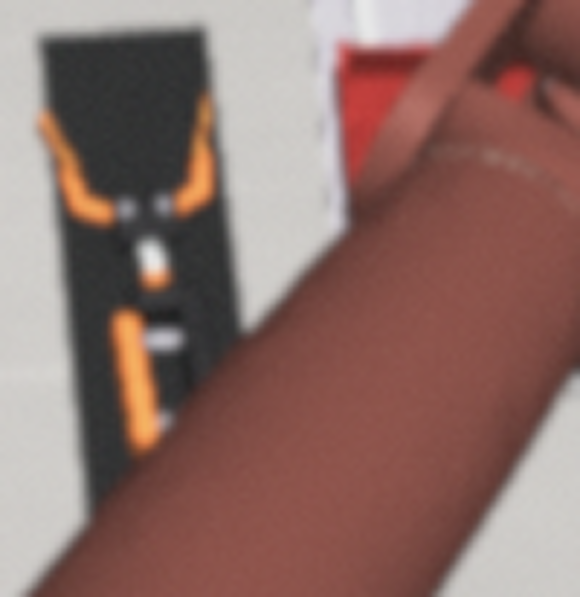

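Call:
play_rows([
  [0,50,5,-0.03,-1],
  [0,105,10,-0.06,-1],
  [0,159,14,-0.087,-1],
  [40,160,14,-0.087,-1],
  [90,160,14,-0.087,-1],
  [115,160,14,-0.087,-1],
  [126,160,14,-0.087,-1],
  [126,160,14,-0.087,-1],
])

```text
time: 8.75
tool_pos: [0.4636, -0.0745, -0.0001]
tool_rot: [0.705, -0.03, 0.708, 0.031]
contact_force: [-0.3, -0.7, 0.7]
gripper_width: 0.999
```

Call:
play_rows([
  [0,0,0,0,-0.4],
  [0,0,0,0,-0.15],
  [0,0,0,0,-0.06],
  [0,0,0,0,-0.06],
  [0,0,0,0,-0.06],
])

```text
time: 9.38
tool_pos: [0.4664, -0.0759, 0.003]
tool_rot: [0.707, -0.032, 0.705, 0.03]
contact_force: [-0.9, -2.6, 6.1]
gripper_width: 0.534
```

Call:
play_rows([
  [-5,0,0,0,-0.06],
  [-15,0,0,0,-0.06],
  [-35,0,0,0,-0.06],
  [-60,0,0,0,-0.06],
  [-60,0,0,0,-0.06],
])

```text
time: 10.0
tool_pos: [0.4665, -0.0753, 0.0636]
tool_rot: [0.708, -0.031, 0.705, 0.03]
contact_force: [0.4, 0.1, -1.0]
gripper_width: 0.531
```

```bash
python3 - <<'E'
from h import *
t=grab('top'); s=grab('side'); goto(.5,.2,.1,0)
a=cv2.resize(t['img'][215:318,325:425],(400,412),interpolation=cv2.INTER_CUBIC); b=cv2.resize(s['img'][250:330,250:380],(400,246),interpolation=cv2.INTER_CUBIC)
W=np.zeros((412,800,3),np.uint8); W[:,:400]=a; W[:246,400:]=b
cv2.imwrite('pics/z5.png',W[:,:,::-1])
C=cloud(t);hsv=cv2.cvtColor(t['img'],cv2.COLOR_RGB2HSV); h,S,V=[hsv[...,i] for i in range(3)]
comps(t,C,(h>5)&(h<22)&(S>130)&(V>110),'or',15,(315,200,400,320))
C=cloud(s);hsv=cv2.cvtColor(s['img'],cv2.COLOR_RGB2HSV); h,S,V=[hsv[...,i] for i in range(3)]
comps(s,C,(h>5)&(h<22)&(S>130)&(V>110),'or_s',15,(250,230,390,330))
E
```

```text
shift [-39.  270.6  59.2] turn 0.087 rows>= 4.5 | tcp [ 0.4646 -0.0747  0.0609] yaw 0.087 j6 -1.98 w 45.3 F [ 0.4 -0.5 -1.9] t 10.1 Rx [-0.  0. -1.] Ry [-0.09  1.    0.  ]
or_s [319, 260, 8, 6, 21] px [323.  262.6] med [ 0.572 -0.037  0.076] min [ 0.559 -0.049  0.069] max [ 0.581 -0.027  0.083]
or_s [276, 271, 14, 12, 97] px [282.9 276.5] med [ 0.449 -0.065  0.088] min [ 0.426 -0.107  0.071] max [ 0.464 -0.053  0.136]
or_s [324, 271, 25, 8, 116] px [338.1 274.7] med [ 0.598 -0.097  0.075] min [ 0.557 -0.105  0.   ] max [ 0.653 -0.025  0.087]
```

View pics/z5.png

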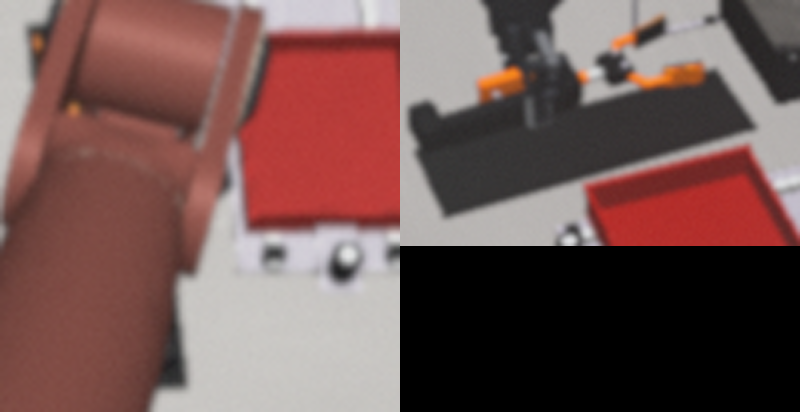

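The grabber is held level with its jaws open. Now I'll refine the sachet positions and the jaw tip.

```bash
python3 - <<'E'
from h import *
s=grab('side'); t=grab('top')
print('tipR',onz(s,348.5,273.4,.07))
T=t; img=cv2.imread('pics/top0.png'); S0=s['img']
a=cv2.resize(S0[170:260,270:370],(600,540),interpolation=cv2.INTER_CUBIC)
for p in [(.641,.391,.016),(.651,.22,.016),(.654,.126,.016)]:
    # draw the expected top faces
    q=[]
    for dx,dy in((-28,-17),(28,-17),(28,17),(-28,17)):
        u,v=proj(s,(p[0]+dx/1000,p[1]+dy/1000,.012)); q.append([(u-270)*6,(v-170)*6])
    cv2.polylines(a,[np.int32(q)],True,(0,255,0),1)
cv2.imwrite('pics/z6.png',a[:,:,::-1])
E
```

```text
tipR [ 0.62404293 -0.09636582  0.07      ]
```

View pics/z6.png

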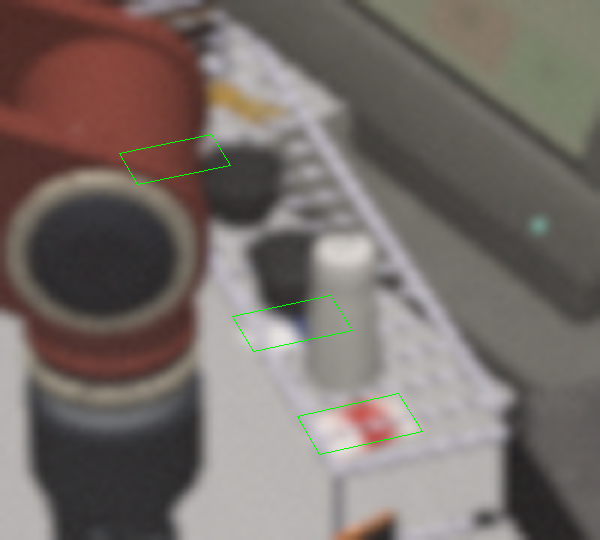

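```bash
python3 -c "
from h import *
goto(.425,.126,.06,0)"
```

```text
shift [ 2.000e-01  2.031e+02 -2.120e+01] turn 0.087 rows>= 3.3 | tcp [ 0.4638 -0.0745  0.06  ] yaw 0.087 j6 -1.98 w 45.1 F [-0.3 -0.8 -1.9] t 10.2 Rx [-0.002  0.001 -1.   ] Ry [-0.09  1.    0.  ]
```

Call:
play_rows([
  [0,30,-10,0.02,-0.06],
  [0,75,-21,0.05,-0.06],
  [0,120,-21,0.087,-0.06],
  [0,165,-21,0.087,-0.06],
  [0,195,-21,0.087,-0.06],
  [0,203,-21,0.087,-0.06],
  [0,203,-21,0.087,-0.06],
])

```text
time: 11.08
tool_pos: [0.4258, 0.1254, 0.0605]
tool_rot: [0.707, -0.001, 0.708, 0.0]
contact_force: [0.2, -0.4, -0.7]
gripper_width: 0.532
```

```bash
python3 - <<'E'
from h import *
goto(.425,.126,.003,0); s=grab('side'); 
hs=cv2.cvtColor(s['img'],cv2.COLOR_RGB2HSV); h,S,V=[hs[...,i] for i in range(3)]; C=cloud(s)
comps(s,C,(h>5)&(h<22)&(S>130)&(V>110),'or_s',10,(240,150,390,330))
E
```

```text
shift [57.5  0.7 -0.7] turn 0.001 rows>= 0.9 | tcp [0.4258 0.1254 0.0605] yaw 0.001 j6 -1.45 w 45.2 F [ 0.2 -0.4 -0.7] t 11.07 Rx [-0.001 -0.001 -1.   ] Ry [-0.  1. -0.]
or_s [287, 226, 7, 4, 16] px [289.9 227.4] med [0.536 0.155 0.074] min [ 1.490e-01 -1.187e+00  1.000e-03] max [0.554 0.241 1.112]
or_s [244, 233, 12, 8, 62] px [249.4 236.6] med [0.408 0.138 0.085] min [0.39  0.094 0.075] max [0.42  0.146 0.127]
or_s [288, 235, 23, 6, 81] px [301.2 237.8] med [0.554 0.092 0.074] min [0.515 0.082 0.062] max [0.577 0.111 0.085]
```

Call:
play_rows([
  [30,1,0,0,-0.06],
  [55,1,0,0,-0.06],
  [58,1,0,0,-0.06],
  [58,1,20,0,-0.06],
  [58,1,45,0,-0.06],
  [58,1,70,0,-0.06],
  [58,1,92,0,-0.06],
  [58,1,94,0,-0.06],
])

```text
time: 12.12
tool_pos: [0.5226, 0.1258, 0.0048]
tool_rot: [0.708, 0.0, 0.706, -0.0]
contact_force: [-0.3, 0.4, -1.2]
gripper_width: 0.527
```

```bash
python3 - <<'E'
from h import *
s=grab('side'); t=grab('top'); goto(.519,.126,.003,0)
a=cv2.resize(s['img'][200:270,280:370],(450,350),interpolation=cv2.INTER_CUBIC)
b=cv2.resize(t['img'][200:260,255:320],(350,323),interpolation=cv2.INTER_CUBIC)
W=np.zeros((350,800,3),np.uint8);W[:,:450]=a;W[:323,450:]=b
cv2.imwrite('pics/z7.png',W[:,:,::-1])
E
```

```text
shift [ 0.8 -0.1 -1.5] turn -0.001 rows>= 0.0 | tcp [0.5205 0.1261 0.0038] yaw -0.001 j6 -1.47 w 45.2 F [-0.2 -0.7 -0.9] t 12.22 Rx [ 0. -0. -1.] Ry [ 0.  1. -0.]
```

View pics/z7.png

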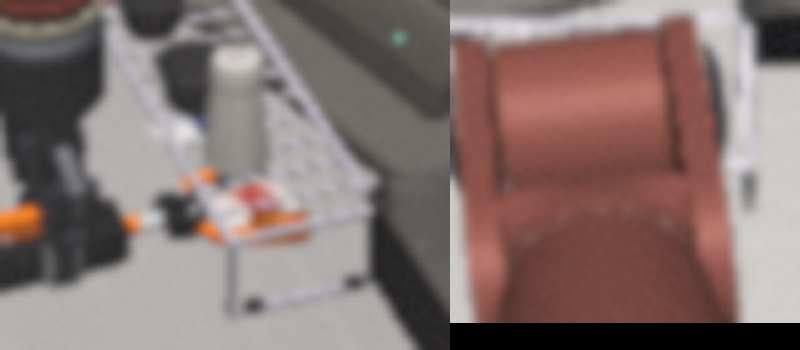

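The sachet sits between the jaws at (250,200). Squeezing now.

Call:
play_rows([
  [0,0,0,0,0.1],
  [0,0,0,0,0.4],
  [0,0,0,0,0.4],
  [0,0,0,0,0.4],
  [0,0,0,0,0.4],
])

```text
time: 12.85
tool_pos: [0.5202, 0.1266, 0.0033]
tool_rot: [0.707, -0.0, 0.707, 0.0]
contact_force: [-1.4, -0.3, 0.6]
gripper_width: 0.429
```

```bash
python3 -c "
from h import *
goto(.519,.126,.003,0)"
```

```text
shift [ 0.3 -0.6 -1.2] turn 0.0 rows>= 0.0 | tcp [0.5202 0.1266 0.0033] yaw 0.0 j6 -1.47 w 36.5 F [-1.4 -0.3  0.6] t 12.85 Rx [-0.  0. -1.] Ry [-0.  1.  0.]
```

Call:
play_rows([
  [-6,0,0,0,0.4],
  [-9,0,-15,0,0.4],
  [-9,0,-45,0,0.4],
  [-9,0,-80,0,0.4],
  [-15,0,-105,0,0.4],
  [-50,0,-110,0,0.4],
  [-85,0,-110,0,0.4],
  [-85,0,-110,0,0.4],
])

```text
time: 13.85
tool_pos: [0.4128, 0.1269, 0.0918]
tool_rot: [0.71, 0.0, 0.704, 0.0]
contact_force: [1.0, -1.1, -1.6]
gripper_width: 0.431
```

```bash
python3 - <<'E'
from h import *
s=grab('side'); goto(.439,-.171,.09,-.7)
a=cv2.resize(s['img'][200:270,260:350],(450,350),interpolation=cv2.INTER_CUBIC)
cv2.imwrite('pics/z8.png',a[:,:,::-1])
E
```

```text
shift [  -0.3 -297.6   27.6] turn 0.7 rows>= 4.8 | tcp [0.4113 0.1266 0.0897] yaw 0.0 j6 -1.45 w 36.6 F [-0.7 -0.2 -1.2] t 13.9 Rx [ 0.003  0.    -1.   ] Ry [-0.  1.  0.]
```

View pics/z8.png

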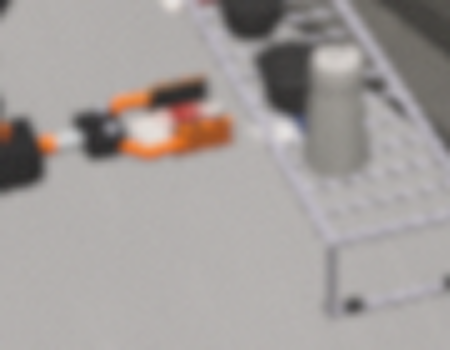

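The red sachet is held in the jaws at about (165,125). Now carrying it to the tray.

Call:
play_rows([
  [0,-25,5,0.05,0.4],
  [0,-70,10,0.15,0.4],
  [0,-120,15,0.3,0.4],
  [0,-170,20,0.45,0.4],
  [0,-220,25,0.6,0.4],
  [0,-265,28,0.7,0.4],
  [0,-292,28,0.7,0.4],
  [0,-298,28,0.7,0.4],
])

```text
time: 14.9
tool_pos: [0.4372, -0.1723, 0.0864]
tool_rot: [0.663, 0.243, 0.665, -0.243]
contact_force: [-1.3, 0.3, -1.6]
gripper_width: 0.429
```

Call:
play_rows([
  [15,0,0,0,0.4],
  [35,0,0,0,0.4],
  [35,0,0,0,0.4],
  [35,0,0,0,0.2],
  [35,0,0,0,0],
  [35,0,0,0,-0.06],
  [35,0,0,0,-0.06],
  [35,0,0,0,-0.06],
])

```text
time: 15.9
tool_pos: [0.4384, -0.1716, 0.0535]
tool_rot: [0.664, 0.242, 0.664, -0.242]
contact_force: [0.2, -0.1, -1.3]
gripper_width: 0.53
```

Call:
play_rows([
  [-20,0,0,0,-0.06],
  [-40,0,0,0,-0.06],
  [-40,0,0,0,-0.06],
])

```text
time: 16.27
tool_pos: [0.4396, -0.1723, 0.0951]
tool_rot: [0.666, 0.242, 0.663, -0.243]
contact_force: [0.7, -0.2, -0.8]
gripper_width: 0.534
```

```bash
python3 - <<'E'
from h import *
s=grab('side'); t=grab('top'); goto(.42,.22,.06,0)
a=cv2.resize(s['img'][230:360,260:420],(480,390),interpolation=cv2.INTER_CUBIC)
b=cv2.resize(t['img'][195:245,155:325],(800,235),interpolation=cv2.INTER_CUBIC)[:,:]
W=np.zeros((600,800,3),np.uint8);W[:356,:438]=cv2.resize(a,(438,356));W[360:595]=b
cv2.imwrite('pics/z9.png',W[:,:,::-1])
E
```

```text
shift [  32.9  287.7 -266. ] turn -0.7 rows>= 6.3 | tcp [ 0.4382 -0.1714  0.0929] yaw -0.7 j6 -1.4 w 44.7 F [ 0.6  0.2 -1.7] t 16.38 Rx [-0.  0. -1.] Ry [ 0.64  0.76 -0.  ]
```

View pics/z9.png

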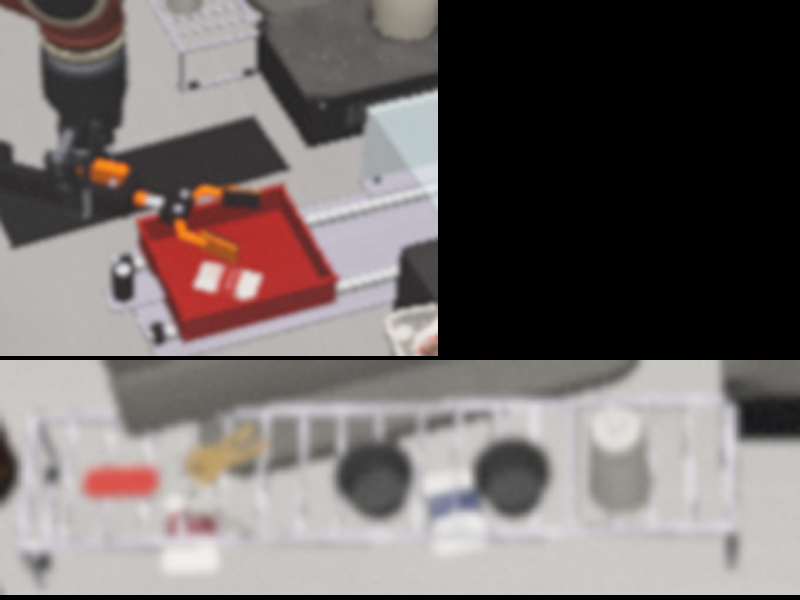

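```bash
python3 - <<'E'
from h import *
t=grab('top'); T=lambda x,y:(155+x/4.706,195+(y-360)/4.7)
for n,x,y in [('blue c',456,505),('blue nearL',432,552),('blue nearR',487,550),('blue farL',428,474),('blue farR',478,472),('mar band c',191,523),('mar nearL',162,571),('mar nearR',218,571),('mar farL',166,498)]:
    print(n,np.round(onz(t,*T(x,y),.014),3))
goto(.42,.22,.09,0)
E
```

```text
blue c [0.655 0.222 0.014]
blue nearL [0.622 0.237 0.014]
blue nearR [0.622 0.201 0.014]
blue farL [0.679 0.24  0.014]
blue farR [0.679 0.208 0.014]
mar band c [0.647 0.393 0.014]
mar nearL [0.613 0.409 0.014]
mar nearR [0.612 0.373 0.014]
mar farL [0.666 0.41  0.014]
shift [   2.7  287.8 -265.6] turn -0.7 rows>= 6.3 | tcp [ 0.4378 -0.1712  0.0923] yaw -0.7 j6 -1.4 w 45.2 F [-0.1 -0.5 -1.6] t 16.43 Rx [-0.001  0.001 -1.   ] Ry [ 0.64  0.76 -0.  ]
```

Call:
play_rows([
  [0,20,-18,0,-0.06],
  [0,60,-55,-0.1,-0.06],
  [0,102,-94,-0.25,-0.06],
  [0,145,-134,-0.4,-0.06],
  [0,190,-175,-0.55,-0.06],
  [0,230,-212,-0.7,-0.06],
  [0,262,-241,-0.78,-0.06],
  [0,276,-254,-0.78,-0.06],
])

```text
time: 17.42
tool_pos: [0.4205, 0.2051, 0.092]
tool_rot: [0.706, -0.03, 0.707, 0.029]
contact_force: [0.2, 0.2, -1.5]
gripper_width: 0.53
```

```bash
python3 -c "
from h import *
goto(.421,.203,.003,.08); goto(.5155,.2105,.003,.08)"
```

```text
shift [89.  -2.1  0.5] turn 0.004 rows>= 1.4 | tcp [0.4205 0.2051 0.092 ] yaw 0.084 j6 -1.36 w 45.0 F [ 0.2  0.2 -1.5] t 17.43 Rx [-0.002 -0.    -1.   ] Ry [-0.08  1.   -0.  ]
shift [88.8 -2.5 95.3] turn 0.004 rows>= 2.1 | tcp [0.4205 0.2051 0.092 ] yaw 0.084 j6 -1.36 w 45.0 F [ 0.2  0.2 -1.5] t 17.43 Rx [-0.002 -0.    -1.   ] Ry [-0.08  1.   -0.  ]
```

Call:
play_rows([
  [40,-2,0,0,-0.06],
  [80,-2,0,0,-0.06],
  [88,-2,2,0,-0.06],
  [88,-2,22,0,-0.06],
  [88,-2,47,0,-0.06],
  [88,-2,72,0,-0.06],
  [88,-2,93,0,-0.06],
  [88,-2,95,0,-0.06],
])

```text
time: 18.42
tool_pos: [0.5187, 0.209, 0.0066]
tool_rot: [0.707, -0.028, 0.706, 0.028]
contact_force: [-0.0, 0.1, -1.4]
gripper_width: 0.53
```

Call:
play_rows([
  [0,0,0,0,0.1],
  [0,0,0,0,0.4],
  [0,0,0,0,0.4],
  [0,0,0,0,0.4],
  [0,0,0,0,0.4],
])

```text
time: 19.05
tool_pos: [0.5166, 0.209, 0.0055]
tool_rot: [0.707, -0.028, 0.706, 0.028]
contact_force: [-2.2, -0.8, 2.0]
gripper_width: 0.428
```

Opening of 0.428 matches the first clamp (0.429), so the sachet is held. Retracting.

Call:
play_rows([
  [-6,0,0,0,0.4],
  [-9,0,-15,0,0.4],
  [-9,0,-45,0,0.4],
  [-9,0,-80,0,0.4],
  [-15,0,-105,0,0.4],
  [-50,0,-110,0,0.4],
  [-82,0,-110,0,0.4],
  [-82,0,-110,0,0.4],
])

```text
time: 20.05
tool_pos: [0.4082, 0.2006, 0.09]
tool_rot: [0.709, -0.028, 0.705, 0.029]
contact_force: [1.2, 0.7, -1.4]
gripper_width: 0.432
```

```bash
python3 - <<'E'
from h import *
goto(.477,-.125,.088,-.7)
s=grab('side');C=cloud(s);hs=cv2.cvtColor(s['img'],cv2.COLOR_RGB2HSV); h,S,V=[hs[...,i] for i in range(3)]
comps(s,C,(h>105)&(h<130)&(S>90),'blue',4,(240,150,390,330))
comps(s,C,(h>5)&(h<22)&(S>130)&(V>110),'or_s',10,(240,150,390,330))
E
```

```text
shift [   1.8 -330.1   42.3] turn 0.781 rows>= 5.3 | tcp [0.4082 0.2006 0.09  ] yaw 0.081 j6 -1.36 w 36.8 F [ 1.2  0.7 -1.4] t 20.05 Rx [ 0.006  0.002 -1.   ] Ry [-0.08  1.    0.  ]
or_s [273, 205, 7, 4, 15] px [275.8 206.1] med [0.518 0.236 0.103] min [0.507 0.231 0.099] max [0.528 0.241 0.107]
or_s [275, 209, 20, 8, 65] px [286.7 212.6] med [0.541 0.192 0.103] min [0.501 0.179 0.092] max [0.563 0.199 0.115]
or_s [240, 213, 3, 5, 13] px [240.8 215. ] med [0.398 0.205 0.118] min [0.397 0.17  0.11 ] max [0.403 0.22  0.145]
```

Call:
play_rows([
  [0,-25,4,0.05,0.4],
  [0,-75,10,0.15,0.4],
  [0,-130,18,0.3,0.4],
  [0,-185,26,0.45,0.4],
  [0,-240,34,0.62,0.4],
  [0,-290,40,0.78,0.4],
  [0,-322,42,0.78,0.4],
  [0,-330,42,0.78,0.4],
])

```text
time: 21.1
tool_pos: [0.4739, -0.1265, 0.0852]
tool_rot: [0.663, 0.243, 0.665, -0.243]
contact_force: [0.8, 0.3, -1.4]
gripper_width: 0.433
```

Call:
play_rows([
  [15,0,0,0,0.4],
  [34,0,0,0,0.4],
  [34,0,0,0,0.4],
  [34,0,0,0,0.2],
  [34,0,0,0,0],
  [34,0,0,0,-0.06],
  [34,0,0,0,-0.06],
  [34,0,0,0,-0.06],
])

```text
time: 22.1
tool_pos: [0.4754, -0.1256, 0.0535]
tool_rot: [0.664, 0.242, 0.664, -0.242]
contact_force: [-0.4, 1.0, -1.7]
gripper_width: 0.535
```

Call:
play_rows([
  [-20,0,0,0,-0.06],
  [-40,0,0,0,-0.06],
  [-40,0,0,0,-0.06],
])

```text
time: 22.48
tool_pos: [0.4767, -0.1262, 0.0952]
tool_rot: [0.666, 0.242, 0.663, -0.243]
contact_force: [-0.9, 0.6, -1.4]
gripper_width: 0.527
```

```bash
python3 - <<'E'
from h import *
s=grab('side'); t=grab('top')
a=cv2.resize(s['img'][230:360,260:420],(438,356),interpolation=cv2.INTER_CUBIC)
b=cv2.resize(t['img'][195:245,155:325],(800,235),interpolation=cv2.INTER_CUBIC)
W=np.zeros((600,800,3),np.uint8);W[:356,:438]=a;W[360:595]=b
cv2.imwrite('pics/z10.png',W[:,:,::-1])
goto(.41,.391,.09,0)
E
```

```text
shift [   3.   353.1 -382.5] turn -0.7 rows>= 8.3 | tcp [ 0.4751 -0.1255  0.0929] yaw -0.7 j6 -1.28 w 45.1 F [-0.9  0.2 -1.2] t 22.57 Rx [-0.  0. -1.] Ry [ 0.64  0.76 -0.  ]
```

View pics/z10.png

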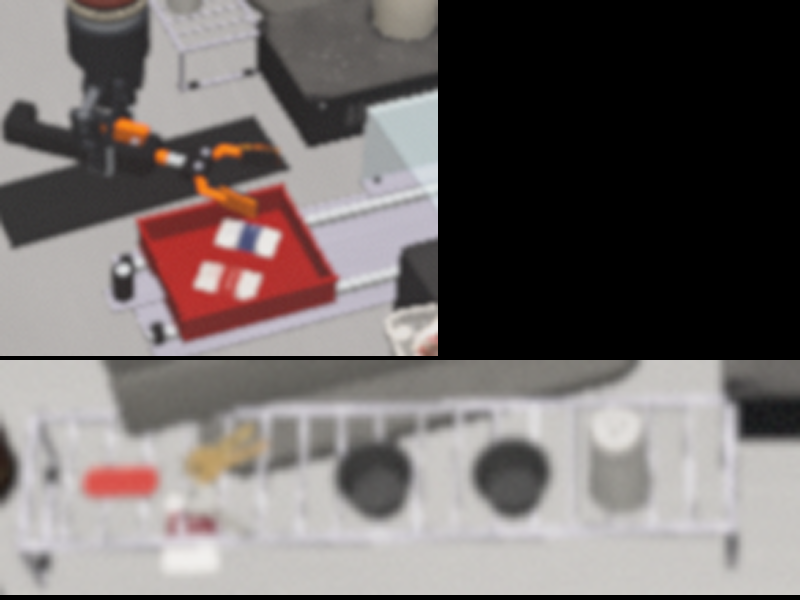

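Call:
play_rows([
  [0,20,-22,0,-0.06],
  [0,60,-65,-0.08,-0.06],
  [0,102,-110,-0.2,-0.06],
  [0,144,-156,-0.34,-0.06],
  [0,186,-202,-0.48,-0.06],
  [0,228,-248,-0.62,-0.06],
  [0,268,-290,-0.7,-0.06],
  [0,306,-331,-0.7,-0.06],
])

```text
time: 23.58
tool_pos: [0.4179, 0.3233, 0.0919]
tool_rot: [0.707, -0.001, 0.708, 0.0]
contact_force: [0.5, -0.6, -1.2]
gripper_width: 0.53
```

```bash
python3 -c "
from h import *
goto(.41,.391,.003,0)"
```

```text
shift [88.8 67.8 -7.7] turn 0.001 rows>= 1.8 | tcp [0.4179 0.3233 0.0919] yaw 0.001 j6 -1.05 w 45.0 F [ 0.5 -0.6 -1.2] t 23.57 Rx [-0.001 -0.001 -1.   ] Ry [-0.  1. -0.]
```

Call:
play_rows([
  [0,35,-4,0,-0.06],
  [40,66,-8,0,-0.06],
  [80,68,-8,0,-0.06],
  [88,68,4,0,-0.06],
  [88,68,30,0,-0.06],
  [88,68,58,0,-0.06],
  [88,68,83,0,-0.06],
  [88,68,86,0,-0.06],
])

```text
time: 24.58
tool_pos: [0.5081, 0.3894, 0.0067]
tool_rot: [0.708, 0.001, 0.706, -0.0]
contact_force: [0.2, 0.8, -1.2]
gripper_width: 0.531
```

Call:
play_rows([
  [0,0,0,0,0.1],
  [0,0,0,0,0.4],
  [0,0,0,0,0.4],
  [0,0,0,0,0.4],
  [0,0,0,0,0.4],
])

```text
time: 25.2
tool_pos: [0.5049, 0.3898, 0.0055]
tool_rot: [0.707, -0.0, 0.707, 0.0]
contact_force: [-0.5, -0.7, 1.5]
gripper_width: 0.429
```

Clamped (0.429). Retracting.

Call:
play_rows([
  [-6,0,0,0,0.4],
  [-9,0,-15,0,0.4],
  [-9,0,-45,0,0.4],
  [-9,0,-75,0,0.4],
  [-15,0,-95,0,0.4],
  [-50,0,-98,0,0.4],
  [-82,-10,-98,0,0.4],
  [-82,-40,-98,0,0.4],
])

```text
time: 26.2
tool_pos: [0.408, 0.3514, 0.0909]
tool_rot: [0.709, 0.0, 0.705, 0.002]
contact_force: [0.9, -0.5, -2.1]
gripper_width: 0.428
```

```bash
python3 -c "
from h import *
goto(.458,-.148,.088,-.7)"
```

```text
shift [   1.2 -499.6   48.7] turn 0.703 rows>= 8.0 | tcp [0.408  0.3514 0.0909] yaw 0.003 j6 -1.0 w 36.4 F [ 0.9 -0.5 -2.1] t 26.2 Rx [ 0.005  0.004 -1.   ] Ry [-0.  1.  0.]
```

Call:
play_rows([
  [0,-40,4,0.05,0.4],
  [0,-95,8,0.1,0.4],
  [0,-150,13,0.2,0.4],
  [0,-207,20,0.3,0.4],
  [0,-265,27,0.42,0.4],
  [0,-322,34,0.55,0.4],
  [0,-378,40,0.68,0.4],
  [0,-430,45,0.7,0.4],
])

```text
time: 27.2
tool_pos: [0.4514, -0.0813, 0.0871]
tool_rot: [0.664, 0.243, 0.664, -0.243]
contact_force: [1.0, 0.3, -0.7]
gripper_width: 0.433
```

```bash
python3 -c "
from h import *
goto(.458,-.148,.053,-.7)"
```

```text
shift [ 34.  -46.7  48.1] turn -0.001 rows>= 1.2 | tcp [ 0.4514 -0.0813  0.0871] yaw -0.701 j6 -1.21 w 36.8 F [ 1.   0.3 -0.7] t 27.2 Rx [-0.     0.001 -1.   ] Ry [0.65 0.76 0.  ]
```

Call:
play_rows([
  [0,-25,25,0,0.4],
  [0,-45,46,0,0.4],
  [20,-45,46,0,0.4],
  [32,-45,46,0,0.4],
  [32,-45,46,0,0.2],
  [32,-45,46,0,0],
  [32,-45,46,0,-0.06],
  [32,-45,46,0,-0.06],
])

```text
time: 28.2
tool_pos: [0.4589, -0.1444, 0.0559]
tool_rot: [0.665, 0.242, 0.664, -0.242]
contact_force: [0.3, -0.5, -1.7]
gripper_width: 0.529
```

Call:
play_rows([
  [0,0,0,0,-0.06],
  [-20,0,0,0,-0.06],
  [-40,0,0,0,-0.06],
  [-40,0,-30,0,-0.06],
  [-40,0,-60,0,-0.06],
  [-40,0,-60,0,-0.06],
])

```text
time: 28.95
tool_pos: [0.4115, -0.1047, 0.0948]
tool_rot: [0.664, 0.242, 0.665, -0.242]
contact_force: [-0.1, 0.3, -0.7]
gripper_width: 0.529
```

```bash
python3 - <<'E'
from h import *
s=grab('side'); t=grab('top')
a=cv2.resize(s['img'][230:360,260:420],(438,356),interpolation=cv2.INTER_CUBIC)
c=cv2.resize(s['img'][160:265,270:370],(340,356),interpolation=cv2.INTER_CUBIC)
b=cv2.resize(t['img'][195:245,155:325],(800,235),interpolation=cv2.INTER_CUBIC)
W=np.zeros((600,800,3),np.uint8);W[:356,:438]=a;W[:356,450:790]=c;W[360:595]=b
cv2.imwrite('pics/z11.png',W[:,:,::-1])
goto(.466,-.076,.06,.087)
E
```

```text
shift [35.7 57.  21.2] turn -0.787 rows>= 4.4 | tcp [ 0.413  -0.1059  0.0956] yaw -0.7 j6 -1.3 w 45.2 F [-0.1 -0.2 -1.7] t 29.05 Rx [ 0.001 -0.001 -1.   ] Ry [0.64 0.77 0.  ]
```

View pics/z11.png

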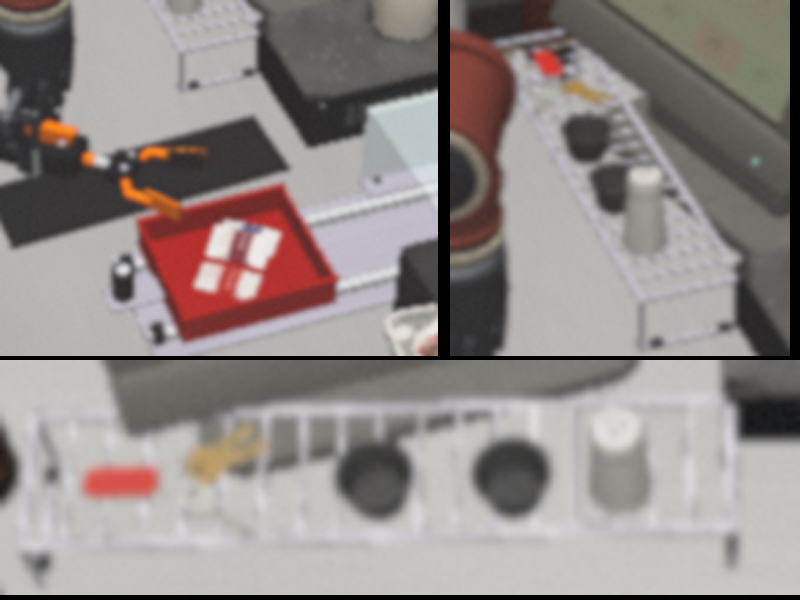

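All three sachets are in the tray and the gap under the riser is empty. Next I'll lay the grabber back on its mat.

Call:
play_rows([
  [0,10,4,-0.15,-0.06],
  [0,20,8,-0.32,-0.06],
  [0,32,12,-0.48,-0.06],
  [0,45,16,-0.64,-0.06],
  [0,57,21,-0.78,-0.06],
  [15,57,21,-0.78,-0.06],
  [35,57,21,-0.78,-0.06],
  [35,57,21,-0.78,-0.06],
])

```text
time: 30.05
tool_pos: [0.4632, -0.0754, 0.0575]
tool_rot: [0.705, -0.027, 0.708, 0.028]
contact_force: [-0.8, 0.2, -1.9]
gripper_width: 0.532
```

```bash
python3 - <<'E'
from h import *
goto(.466,-.076,.004,.08)
E
```

```text
shift [53.5 -0.9  3. ] turn -0.002 rows>= 0.9 | tcp [ 0.4632 -0.0754  0.0575] yaw 0.078 j6 -1.97 w 45.3 F [-0.8  0.2 -1.9] t 30.05 Rx [-0.005  0.002 -1.   ] Ry [-0.08  1.    0.  ]
```

Call:
play_rows([
  [20,0,2,0,-0.06],
  [40,0,2,0,-0.06],
  [50,0,2,0,-0.06],
  [54,0,2,0,-0.06],
  [54,0,2,0,-0.06],
])

```text
time: 30.68
tool_pos: [0.4676, -0.0756, 0.0067]
tool_rot: [0.707, -0.028, 0.706, 0.028]
contact_force: [-0.6, 0.5, -1.2]
gripper_width: 0.531
```

Call:
play_rows([
  [2,0,0,0,-0.06],
  [3,0,0,0,-0.06],
  [3,0,0,0,-0.06],
])

```text
time: 31.05
tool_pos: [0.4674, -0.0755, 0.0034]
tool_rot: [0.707, -0.028, 0.706, 0.028]
contact_force: [-0.1, 0.4, -0.3]
gripper_width: 0.528
```

Force z went from -1.2 to -0.3, so the mat has taken the weight. Opening and rising.

Call:
play_rows([
  [0,0,0,0,-0.2],
  [0,0,0,0,-0.5],
  [0,0,0,0,-1],
  [0,0,0,0,-1],
  [-20,0,0,0,-1],
  [-60,0,0,0,-1],
  [-100,0,0,0,-1],
  [-100,0,0,0,-1],
])

```text
time: 32.05
tool_pos: [0.4702, -0.0763, 0.1075]
tool_rot: [0.709, -0.029, 0.704, 0.027]
contact_force: [-0.5, -0.4, -0.5]
gripper_width: 0.996
```

```bash
python3 - <<'E'
from h import *
goto(.452,-.236,.1,0)
s=grab('side');t=grab('top');C=cloud(s);hs=cv2.cvtColor(s['img'],cv2.COLOR_RGB2HSV); h,S,V=[hs[...,i] for i in range(3)]
comps(s,C,(h>5)&(h<22)&(S>130)&(V>110),'or_s',10,(240,230,390,330))
m=(V<70)&(C[...,2]>.03)&(C[...,2]<.065); comps(s,C,m,'knob',5,(290,310,325,345))
E
```

```text
shift [   7.8 -157.7  -31. ] turn 0.08 rows>= 2.6 | tcp [ 0.4702 -0.0763  0.1075] yaw 0.08 j6 -1.97 w 84.7 F [-0.5 -0.4 -0.5] t 32.05 Rx [ 0.008 -0.003 -1.   ] Ry [-0.08  1.   -0.  ]
or_s [319, 275, 10, 7, 30] px [323.4 278.9] med [ 0.575 -0.036  0.017] min [ 0.556 -0.054  0.002] max [ 0.588 -0.028  0.026]
or_s [277, 286, 24, 14, 163] px [288.1 291.6] med [ 0.46  -0.063  0.026] min [ 0.426 -0.09   0.002] max [ 0.504 -0.032  0.038]
or_s [309, 289, 3, 5, 11] px [309.9 290.9] med [ 0.52  -0.075  0.022] min [ 0.511 -0.093  0.005] max [ 0.524 -0.067  0.033]
or_s [324, 288, 26, 8, 146] px [337.7 291.5] med [ 0.593 -0.102  0.017] min [ 0.556 -0.114  0.   ] max [ 0.63  -0.07   0.032]
knob [302, 331, 6, 8, 42] px [304.5 334.7] med [ 0.446 -0.245  0.043] min [ 0.44  -0.25   0.031] max [ 0.454 -0.24   0.055]
```

Call:
play_rows([
  [0,-50,-10,0.03,-1],
  [0,-105,-20,0.06,-1],
  [0,-150,-30,0.08,-1],
  [0,-158,-31,0.08,-1],
  [30,-158,-31,0.08,-1],
  [60,-158,-31,0.08,-1],
  [69,-158,-31,0.08,-1],
  [69,-158,-31,0.08,-1],
])

```text
time: 33.15
tool_pos: [0.4485, -0.2344, 0.0333]
tool_rot: [0.706, 0.0, 0.708, 0.001]
contact_force: [-0.2, 0.1, -0.0]
gripper_width: 1.001
```

Call:
play_rows([
  [0,0,0,0,1],
  [0,0,0,0,1],
  [0,0,0,0,1],
  [0,0,0,0,1],
])

```text
time: 33.65
tool_pos: [0.4495, -0.236, 0.0352]
tool_rot: [0.707, -0.001, 0.707, -0.0]
contact_force: [-1.5, -0.6, 2.6]
gripper_width: 0.235
```

Call:
play_rows([
  [0,0,12,0,1],
  [0,0,38,0,1],
  [0,0,68,0,1],
  [0,0,100,0,1],
  [0,0,132,0,1],
  [0,0,160,0,1],
  [0,0,180,0,1],
  [0,0,188,0,1],
])

```text
time: 34.65
tool_pos: [0.6387, -0.238, 0.0352]
tool_rot: [0.708, -0.002, 0.707, -0.002]
contact_force: [-1.8, -7.1, 3.5]
gripper_width: 0.228
```

Call:
play_rows([
  [0,0,3,0,1],
  [0,0,6,0,1],
  [0,0,9,0,1],
  [0,0,11,0,1],
  [0,0,11,0,1],
])

```text
time: 35.28
tool_pos: [0.6487, -0.2381, 0.0352]
tool_rot: [0.707, -0.002, 0.707, -0.002]
contact_force: [-1.5, -7.7, 2.3]
gripper_width: 0.234
```

Call:
play_rows([
  [0,0,2,0,1],
  [0,0,4,0,1],
  [0,0,4,0,1],
])

```text
time: 35.65
tool_pos: [0.6487, -0.2381, 0.0351]
tool_rot: [0.704, -0.001, 0.711, -0.001]
contact_force: [-17.1, -5.7, 12.2]
gripper_width: 0.234
```

The tray is at the far stop: it didn't move under 17 N. I'll ease off, release and rise.

Call:
play_rows([
  [0,0,-2,0,1],
  [0,0,-3,0,1],
  [0,0,-3,0,-0.2],
  [0,0,-3,0,-1],
  [0,0,-3,0,-1],
  [-30,0,-3,0,-1],
  [-80,0,-10,0,-1],
  [-100,0,-20,0,-1],
])

```text
time: 36.65
tool_pos: [0.6339, -0.2358, 0.1384]
tool_rot: [0.709, -0.001, 0.705, -0.001]
contact_force: [0.2, -0.2, 0.9]
gripper_width: 1.002
```

```bash
python3 - <<'E'
from h import *
s=grab('side');t=grab('top')
for f,n,box in((t,'top',(440,255,485,300)),(s,'side',(305,360,360,410))):
    C=cloud(f); comps(f,C,(C[...,2]>.046)&(C[...,2]<.075),n+' bell top',3,box); comps(f,C,(C[...,2]>.015)&(C[...,2]<.075),n+' bell',30,box)
a=cv2.resize(s['img'][255:415,280:440],(400,400),interpolation=cv2.INTER_CUBIC)
b=cv2.resize(t['img'][140:300,330:490],(400,400),interpolation=cv2.INTER_CUBIC)
cv2.imwrite('pics/z12.png',np.hstack([a,b])[:,:,::-1])
goto(.46,-.393,.12,0)
E
```

```text
top bell top [469, 268, 2, 2, 3] px [469.3 268.7] med [ 0.481 -0.406  0.047] min [ 0.481 -0.409  0.046] max [ 0.484 -0.406  0.047]
top bell top [458, 270, 6, 5, 10] px [460.7 272.1] med [ 0.471 -0.379  0.048] min [ 0.466 -0.388  0.046] max [ 0.478 -0.372  0.051]
top bell top [462, 270, 9, 13, 47] px [466.7 275.6] med [ 0.46  -0.395  0.049] min [ 0.441 -0.406  0.046] max [ 0.478 -0.382  0.066]
top bell top [473, 273, 3, 3, 3] px [474. 274.] med [ 0.464 -0.417  0.047] min [ 0.462 -0.421  0.047] max [ 0.468 -0.414  0.049]
top bell [449, 265, 30, 28, 616] px [463.6 278.3] med [ 0.455 -0.388  0.039] min [ 0.421 -0.434  0.015] max [ 0.501 -0.353  0.066]
side bell top [329, 373, 7, 8, 35] px [331.4 376. ] med [ 0.46  -0.397  0.055] min [ 0.455 -0.404  0.046] max [ 0.473 -0.385  0.061]
side bell top [325, 380, 2, 2, 3] px [325.7 380.7] med [ 0.446 -0.4    0.047] min [ 0.444 -0.402  0.047] max [ 0.447 -0.397  0.049]
side bell top [331, 382, 3, 3, 3] px [332. 383.] med [ 0.457 -0.41   0.048] min [ 0.453 -0.414  0.046] max [ 0.46  -0.409  0.05 ]
side bell [314, 370, 35, 32, 862] px [331.1 385.2] med [ 0.456 -0.408  0.037] min [ 0.42  -0.439  0.015] max [ 0.502 -0.361  0.061]
shift [  17.7 -156.9 -173.9] turn 0.0 rows>= 3.8 | tcp [ 0.6337 -0.236   0.1382] yaw 0.0 j6 -2.04 w 84.9 F [ 0.2 -0.6 -0.1] t 36.75 Rx [ 0.006 -0.003 -1.   ] Ry [-0.  1. -0.]
```

View pics/z12.png

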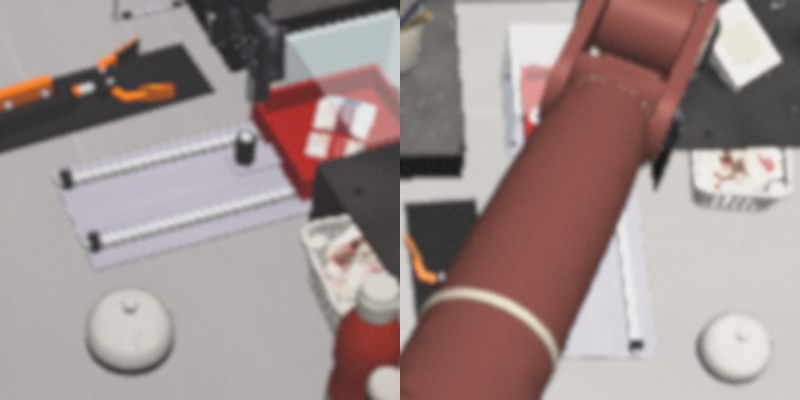

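```bash
python3 - <<'E'
from h import *
s=grab('side');t=grab('top'); print(onz(s,331.7,377,.056),onz(t,466,275,.056)); goto(.46,-.396,.1,0)
E
```

```text
[ 0.46005636 -0.40057068  0.056     ] [ 0.45881653 -0.39138522  0.056     ]
shift [  33.8 -160.9 -172.2] turn 0.0 rows>= 3.8 | tcp [ 0.6321 -0.235   0.1339] yaw 0.0 j6 -2.04 w 85.0 F [-0.5 -0.8 -0.5] t 36.85 Rx [ 0.  0. -1.] Ry [-0.  1.  0.]
```

Call:
play_rows([
  [0,-25,-28,0,1],
  [0,-65,-72,0,1],
  [0,-105,-116,0,1],
  [0,-145,-158,0,1],
  [15,-158,-174,0,1],
  [38,-160,-174,0,1],
  [38,-160,-174,0,1],
  [38,-160,-174,0,1],
])

```text
time: 37.85
tool_pos: [0.4586, -0.3946, 0.0956]
tool_rot: [0.707, -0.0, 0.707, 0.001]
contact_force: [0.1, -0.4, -0.0]
gripper_width: -0.001
```

```bash
python3 - <<'E'
from h import *
goto(.46,-.396,.06,0)
E
```

```text
shift [35.6 -1.4  1.5] turn 0.001 rows>= 0.6 | tcp [ 0.4586 -0.3946  0.0956] yaw 0.001 j6 -2.41 w -0.1 F [ 0.1 -0.4 -0. ] t 37.85 Rx [-0.001  0.001 -1.   ] Ry [-0.  1.  0.]
```

Call:
play_rows([
  [20,-1,1,0,1],
  [34,-1,1,0,1],
  [37,-1,1,0,1],
  [39,-1,1,0,1],
  [40,-1,1,0,1],
  [40,-1,1,0,1],
])

```text
time: 38.6
tool_pos: [0.4593, -0.3966, 0.0569]
tool_rot: [0.707, -0.0, 0.707, -0.0]
contact_force: [-0.5, 0.7, 1.9]
gripper_width: -0.005
```

Call:
play_rows([
  [1,0,0,0,1],
  [2,0,0,0,1],
  [3,0,0,0,1],
  [3,0,0,0,1],
  [3,0,0,0,1],
])

```text
time: 39.22
tool_pos: [0.4594, -0.3967, 0.0544]
tool_rot: [0.707, -0.0, 0.707, -0.0]
contact_force: [-1.9, 2.6, 6.5]
gripper_width: 0.002
```

Call:
play_rows([
  [1,0,0,0,1],
  [2,0,0,0,1],
  [2,0,0,0,1],
  [2,0,0,0,1],
])

```text
time: 39.72
tool_pos: [0.4595, -0.3968, 0.0538]
tool_rot: [0.707, -0.0, 0.707, 0.0]
contact_force: [-4.4, 5.1, 13.5]
gripper_width: -0.002
```

Call:
play_rows([
  [1,0,0,0,1],
  [2,0,0,0,1],
  [2,0,0,0,1],
])

```text
time: 40.1
tool_pos: [0.4596, -0.3968, 0.0537]
tool_rot: [0.707, -0.0, 0.707, 0.0]
contact_force: [-8.6, 9.2, 22.9]
gripper_width: 0.001
```

Call:
play_rows([
  [-10,0,0,0,1],
  [-40,0,0,0,1],
  [-90,0,-10,0,1],
  [-130,0,-20,0,1],
  [-130,0,-20,0,1],
])

```text
time: 40.72
tool_pos: [0.4405, -0.3987, 0.184]
tool_rot: [0.709, -0.002, 0.705, -0.003]
contact_force: [-0.7, 0.1, 0.3]
gripper_width: 0.002
```

```bash
python3 - <<'E'
from h import *
s=grab('side');t=grab('top')
a=cv2.resize(s['img'][150:390,230:470],(400,400),interpolation=cv2.INTER_CUBIC)
b=cv2.resize(t['img'][130:320,130:510],(800,400),interpolation=cv2.INTER_CUBIC)
b=cv2.resize(b,(400,200)); W=np.zeros((400,800,3),np.uint8);W[:,:400]=a;W[:200,400:]=b
cv2.imwrite('pics/z13.png',W[:,:,::-1]); print(manip.state()['contact_force'])
E
```

```text
[-0.30941735 -0.58104127 -0.15506646]
```

View pics/z13.png

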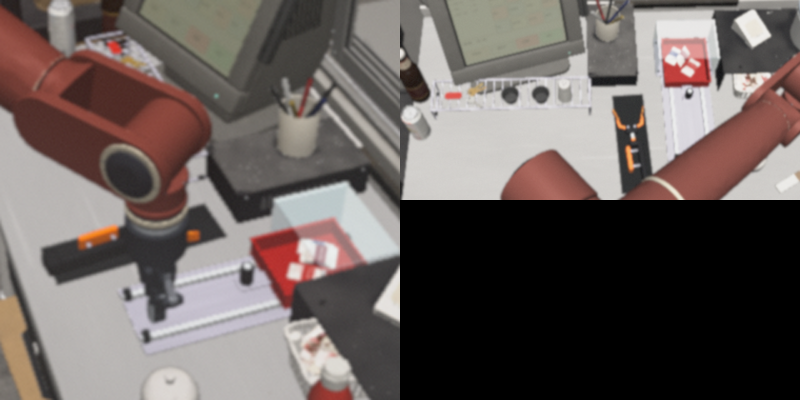

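```bash
python3 -c "
from plant import manip
print(manip.job_done(), manip.state()['time'])"
```

```text
the job is handed in; nothing more can be done
the job is handed in; nothing more can be done
```

I finished the job in the order asked and handed it in at about 41 s of robot time, well under the 210 s limit; it reports no verdict.

- **Tray to the near stop:** I pulled it by its knob until it stopped hard. The wrist force reached about 58 N along the pull (about 69 N in all) for a moment before I eased off.
- **Sachets:** There were three: red, blue and maroon. I clamped each with the grabber only and dropped it in the tray. The pictures afterwards showed all three in the tray, the gap under the riser empty and the things on the riser where they had been. I saw no fourth sachet in either view.
- **Grabber:** It is back on its mat with the jaws open, within about a centimetre of where it started.
- **Tray to the far stop:** It travelled 199 mm of the stated 200 and did not move further under 17 N, with the sachets still inside. In the last picture about a third of the tray still lies in front of the guard, so I relied on the stop rather than on the look of it.
- **Bell:** I pressed the knob until it bottomed at z = 0.0537 m, where about 23 N moved it no further. That is the full 4 mm of travel. The fingers then rose clear and touched nothing.

The side and top views of the bell knob disagreed by about 9 mm in y. I used the middle of the two, and the press worked there.

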